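# Test the friction hinge of the red socket case

### The arm

A 6-joint arm with a two-finger parallel gripper is mounted at the origin on the work surface. World frame = base frame: x ahead of the robot, y to its left, z up, the work surface at z = 0. Lengths are in mm, angles in rad, forces in N, time in s.
With the tool pointing down it reaches from about 350 to 975 mm from the base axis. Payload 7.1 kg.
Tool frame: the origin (TCP) lies on the centre line of the jaws, within the pads' length; the fingertips stand 14 mm ahead of it and the grasp point (between the pads) lies 5 mm behind it; z points along the fingers, y is the line along which they close (so a half turn about z gives the same grasp; the last joint's range is limited). The gripper opens to 88 mm and grips with 3 to 60 N. Pads are 20 mm wide; open, the fingers measure 115 mm over their backs; the gripper's body (75 mm by 178 mm) begins 61 mm behind the grasp point.
Start: joints at [-1.314, 0.423, 1.63, -0, 1.089, -0.019], TCP at [170.216, -601.358, 236.675] pointing down, gripper open.
Joint ranges: [-3, 3], [-0.9, 2.11], [0.09, 2.58], [-1.31, 4.45], [0.11, 2.69], [-2.54, 2.54]. Speed limits (rad/s): [2.39, 2.39, 3.01, 3.14, 3.14, 3.14].

### API

Orientations are given as a unit quaternion [w, x, y, z].
In Python, from rig import arm, capture, ticket gives the robot as it stands.
- The arm moves only by the tool jog_arm, never from a script. Its argument "motion" is a list of rows, each a list of 2 entries, a list of its own where there are three numbers: the shift along the tool's x, y, z in m, then the turn about the tool's z in rad. A call has 1 to 10 rows; each row is the pose to reach, as a shift and turn from the pose commanded when the call began, along the tool's axes at that moment; what a row does not reach only later rows make up. A row lasts 1/8 s, in which the tool goes at most 62.5 mm and 10.7 degrees, less where a joint would pass 70% of its speed; a pose out of reach is approached as far as the arm can. A call with a gripper value outside its range is refused whole. "jaw" is the finger opening in m, from 0 to 0.0878, set as the call begins (left out, the last holds). The fingers move at their own pace and stop on an object; the grip force is fixed at half the most. Time passes only in rows, so rows that repeat a pose let the fingers close. It gives the time, the measured TCP pose, the force, the opening and the grip force at its end, in the units of the state.
- arm.get_state(): the state, without advancing time (a new reading comes with each control period).
- capture(name): name is "scene" or "top" or "wrist"; returns a dict with "img" (400x640x3 uint8, red, green, blue), "mtx" (3x3 intrinsics, pixels), "extrinsics" (4x4, takes a point from world to camera coordinates); the wrist camera has in their place "tool_from_camera" (4x4, takes a point from camera to tool coordinates, whose origin is the TCP and whose axes are the flange's). Camera axes: x right, y down, z forward; pixel columns grow to the right and rows downward; lengths in mm; the calibration is good to about 2 mm. A picture is of the moment at which its call begins: read the wrist's pose just before it. There is no depth.
- ticket.hand_in(): hands the job in; it is judged then, once.
The state is a dict: "t": time; "q": joint angles; "qvel": joint speeds; "tau": joint torques, N m; "position": TCP position; "eef_rot": TCP orientation; "contact_force": force on the tool from outside, world axes, zero at the start; "wrist_torque": the same for the moment, N m; "gripper_width": finger opening in mm; "grasp_force": force on a finger pad.
Only numpy, scipy, OpenCV 4.12 (cv2) and the standard library are available. Lean on these libraries where they do the work, as an engineer would, in place of code of your own. Each camera call takes 0.05 s, during which the arm holds its last target. There are 200 camera calls.

### The job

The friction hinge of the red socket case on the engine bench has just been retightened. Take its lid by the black handle, lift it to about half open (45 degrees), let go and move clear, so that the lid stands there by itself and shows that the hinge holds. Leave the lid of the grey case shut.

Things in the scene. Friction and masses are not known exactly. Their poses are not given: they have to be found in the camera images.
- red_lid (a joint): opening angle of the red lid, rad: 0 shut (level), growing as its front edge rises; 0.79 is half open, 1.9 the stop. Starts shut or slightly ajar. The hinge is stiff: raising takes about 5 to 9 N at the handle, and the lid stays at any angle where it is let go. The red steel case is fixed to the bench, 180 mm deep, 200 wide, 100 high; its flat 6 mm lid covers it, hinged along the rear top edge.
- red_lid_handle (a point): centre of the red lid's handle: a black round bar, 16 mm thick, 44 long, parallel to the hinge, on two 10 mm posts 26 mm apart. It stands 34 mm above the lid's top face, mid-width, 30 mm behind its front edge. Pinch it across or on its flat ends (there it pivots between the fingers as the lid rises). Axes of the lid: x towards the hinge, y along the bar, z out of the top face.
- red_lid_hinge (a point): point on the red lid's hinge axis, mid-width, at the lid's underside on the case's rear top edge, 100 mm above the bench. The lid turns about the y axis through it; the handle centre, 150 mm in front (-x) and 40 mm above (+z) in the lid's axes, travels on a circle about it. Same axes as the handle.
- grey_lid_handle (a point): centre of the same black handle on the grey case, which has the size and build of the red one but is painted grey and stands beside it with its lid shut; not to be opened. Axes as for the red handle.

How it is judged:
By the outcome, as a careful person would: the job done as asked, in the order asked, and still so for the second after the job is handed in, with the robot touching nothing.
It also fails if it takes over 35 s, if anything falls off the work surface, if the arm or the gripper's body presses on something with over 40 N, if the wrist force passes 120 N, or if a joint passes its speed limit or range.

## Working session

There is one attempt and no reset: what is moved stays moved. The work goes in short steps, Python scripts to look and compute and a tool call to move; the robot and the scene stay as the last step left them, time stands still between calls to the robot, and variables do not carry over. Pictures are saved under pics/ and viewed, at most 10 in all, crops included, and the job is handed in when it is done.

Besides the shell and the picture viewer there is one more tool, called after "Call:" as name(argument=value, ...) on one line, values as JSON. jog_arm: Moves the arm, as the interface text tells. Its arguments: {"type":"object","properties":{"motion":{"type":"array","items":{"type":"array"}},"jaw":{"type":"number"}},"required":["motion"]}

```bash
mkdir -p pics
cat > h.py <<'E'
import numpy as np, cv2
from rig import arm, capture, ticket
from scipy.spatial.transform import Rotation as R
def ray(c,uv):
    E=c['extrinsics'];Rm=np.array(E)[:3,:3];t=np.array(E)[:3,3]
    d=Rm.T@np.linalg.inv(c['mtx'])@np.array([uv[0],uv[1],1.]);return -Rm.T@t,d
def onz(c,uv,z):
    o,d=ray(c,uv);return o+d*(z-o[2])/d[2]
def pose():
    s=arm.get_state();w,x,y,z=s['eef_rot'];return np.array(s['position']),R.from_quat([x,y,z,w]).as_matrix()
E
python3 - <<'E'
from h import *
a=capture('scene');b=capture('top')
np.save('s.npy',a,allow_pickle=True);np.save('t.npy',b,allow_pickle=True)
cv2.imwrite('pics/a.png',a['img'][...,::-1]);cv2.imwrite('pics/b.png',b['img'][...,::-1])
print(pose()); print(ray(b,(320,200)),ray(a,(320,200)))
E
```

```text
(array([ 170.09936083, -600.91808937,  235.98719721]), array([[ 9.62217739e-01,  2.72280946e-01, -3.29393413e-04],
       [ 2.72281142e-01, -9.62216831e-01,  1.32313043e-03],
       [ 4.33153194e-05, -1.36282718e-03, -9.99999070e-01]]))
(array([482.9451975 , -12.1998784 , 950.01990634]), array([ 0.14335196,  0.04098289, -0.98888827])) (array([1127.63038936,  479.94012188,  745.92751871]), array([-0.56731656, -0.54348845, -0.61891783]))
```

View pics/a.png

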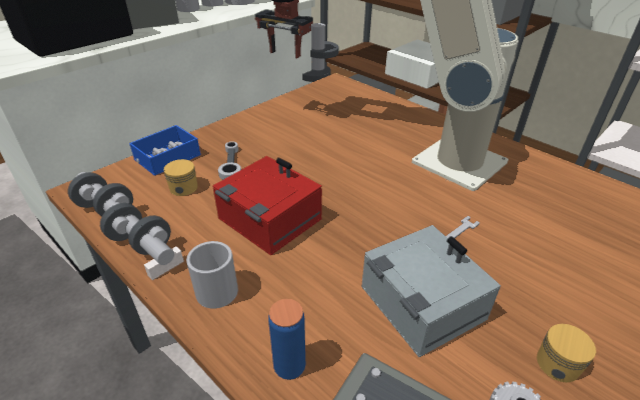

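View pics/b.png

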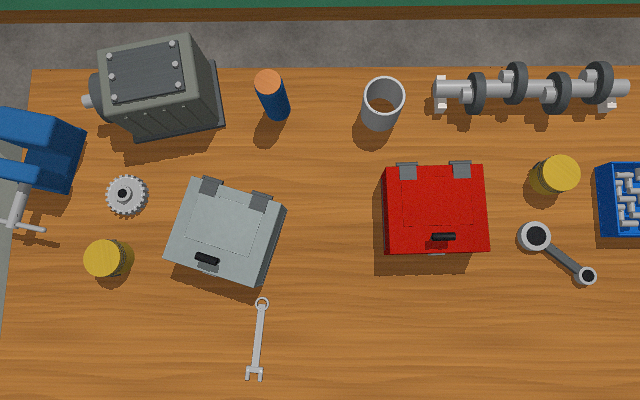

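Run:
```python
from h import *
a=np.load('s.npy',allow_pickle=True).item();b=np.load('t.npy',allow_pickle=True).item()
def blob(c,x0,x1,y0,y1):
    m=(c['img'].max(2)<60).astype(np.uint8);z=np.zeros_like(m);z[y0:y1,x0:x1]=m[y0:y1,x0:x1]
    n,l,s,ce=cv2.connectedComponentsWithStats(z);i=1+s[1:,4].argmax();r=cv2.minAreaRect(np.argwhere(l==i)[:,::-1].astype(np.float32))
    print(s[i],ce[i],r);return np.array(r[0]),cv2.boxPoints(r)
def tri(p,q):
    o1,d1=ray(a,p);o2,d2=ray(b,q);k=np.linalg.lstsq(np.c_[d1,-d2],o2-o1,rcond=None)[0];P=o1+k[0]*d1;Q=o2+k[1]*d2
    print('tri',(P+Q)/2,'gap',np.linalg.norm(P-Q))
for n,A,B in (('red',(272,295,154,172),(425,460,228,246)),('grey',(443,470,232,258),(190,222,248,270))):
    pa,_=blob(a,*A);pb,bx=blob(b,*B);print(n);tri(pa,pb)
    print(np.array([onz(b,p,140) for p in bx]).round(1))
m=(b['img'][...,0]>110)&(b['img'][...,1]<50)
cs=max(cv2.findContours(m.astype(np.uint8),0,2)[0],key=cv2.contourArea)
ap=cv2.approxPolyDP(cs,4,True)[:,0];print([(p.tolist(),onz(b,p,106).round(0)) for p in ap])
def crop(c,x,y,w,h,s):return cv2.resize(c['img'][y:y+h,x:x+w,::-1],None,fx=s,fy=s,interpolation=2)
cv2.imwrite('pics/c.png',np.hstack([crop(a,205,145,130,110,3),crop(b,365,150,130,110,3)]))
```

```text
[277 158  15  14 109] [283.70642202 164.57798165] ((282.6206970214844, 165.94827270507812), (15.598407745361328, 11.327415466308594), 21.801410675048828)
[431 232  25   9 173] [442.25433526 236.34682081] ((442.9863586425781, 236.28211975097656), (7.922042369842529, 24.140399932861328), 86.42366790771484)
red
tri [ 531.44041697 -219.95059157  132.03383658] gap 2.410084034672029
[[ 536.2 -193.6  140. ]
 [ 539.4 -239.9  140. ]
 [ 524.2 -240.3  140. ]
 [ 521.  -194.1  140. ]]
[447 237  20  21 189] [456.17989418 246.68253968] ((454.09014892578125, 248.49179077148438), (21.510196685791016, 14.980316162109375), 39.80556869506836)
[195 252  25  14 195] [206.55384615 258.40512821] ((206.80001831054688, 258.6000061035156), (24.66576385498047, 8.221921920776367), 18.434947967529297)
grey
tri [485.83695856 241.58477642 131.13695864] gap 5.305412152429701
[[484.2 266.7 140. ]
 [499.3 262.4 140. ]
 [484.6 215.6 140. ]
 [469.5 220.  140. ]]
[([482, 165], array([ 679., -310.,  106.])), ([470, 164], array([ 681., -286.,  106.])), ([472, 177], array([ 654., -289.,  106.])), ([454, 179], array([ 650., -252.,  106.])), ([451, 165], array([ 679., -247.,  106.])), ([417, 166], array([ 677., -177.,  106.])), ([416, 180], array([ 647., -175.,  106.])), ([400, 181], array([ 645., -142.,  106.])), ([398, 167], array([ 675., -138.,  106.])), ([386, 167], array([ 675., -113.,  106.])), ([390, 253], array([ 498., -119.,  106.])), ([489, 251], array([ 503., -316.,  106.]))]
```

View pics/c.png

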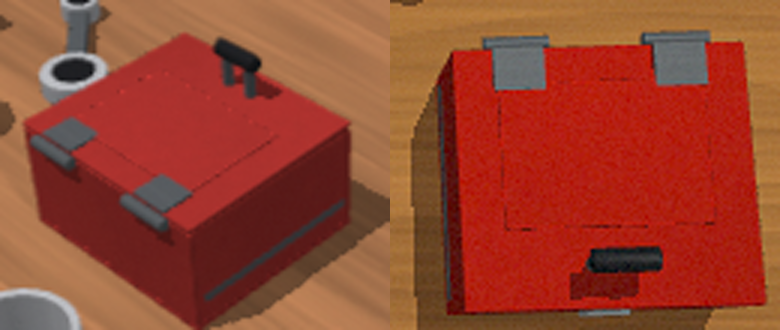

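The red case's lid is shut. Its handle is at about (530, -217, 140) mm, and the lid edges agree with that. I'll move above it first.

Call:
jog_arm(motion=[[[0.045,-0.027,0],0.05],[[0.09,-0.054,0],0.1],[[0.14,-0.084,0],0.15],[[0.19,-0.114,0],0.2],[[0.24,-0.144,0],0.248],[[0.29,-0.174,0],0.248],[[0.34,-0.204,0],0.248],[[0.39,-0.234,0],0.248],[[0.43,-0.259,0],0.248],[[0.451,-0.271,0],0.248]], jaw=0.0878)

```text
t: 1.35
position: [531.6, -215.6, 236.3]
eef_rot: [-0.0, 1.0, 0.015, -0.0]
contact_force: [0.5, 0.7, 0.1]
gripper_width: 88.1
grasp_force: 0.0
```

Call:
jog_arm(motion=[[[0,0,0.02],0],[[0,0,0.02],0],[[0,0,0.02],0]])

```text
t: 1.72
position: [530.3, -218.0, 216.9]
eef_rot: [-0.0, 1.0, 0.014, -0.0]
contact_force: [-0.8, -0.5, 0.5]
gripper_width: 87.5
grasp_force: 0.0
```

Run:
```python
from h import *
p,Rm=pose();c=capture('wrist');T=np.array(c['tool_from_camera']);print(p,Rm.round(3),T.round(2))
I=c['img'];cv2.imwrite('pics/d.png',I[...,::-1])
def w(uv,z):
    o=Rm@T[:3,3]+p;d=Rm@T[:3,:3]@np.linalg.inv(c['mtx'])@np.array([*uv,1.]);return (o+d*(z-o[2])/d[2]).round(1)
def pix(P):
    q=np.linalg.inv(T)@np.r_[Rm.T@(np.array(P)-p),1];u=c['mtx']@q[:3];return u[:2]/u[2]
print('expect',pix([530.2,-217,140]))
m=(I.max(2)<60).astype(np.uint8)
n,l,s,ce=cv2.connectedComponentsWithStats(m)
for i in range(1,n):
    if s[i,4]>200:
        r=cv2.minAreaRect(np.argwhere(l==i)[:,::-1].astype(np.float32));print(s[i],w(r[0],140),[w(q,140)[:2] for q in cv2.boxPoints(r)])
```

```text
[ 530.25337993 -218.0351758   216.89342886] [[ 1.     0.027 -0.   ]
 [ 0.027 -1.     0.   ]
 [-0.    -0.    -1.   ]] [[  -0.     -0.97   -0.24   66.96]
 [   1.     -0.     -0.      1.33]
 [   0.     -0.24    0.97 -148.83]
 [   0.      0.      0.      1.  ]]
expect [314.0277837  218.14854264]
[ 532  159   43   40 1332] [ 560.9 -370.1  140. ] [array([ 573.1, -354.4]), array([ 573.8, -381.1]), array([ 548.4, -386.2]), array([ 547.7, -358.8])]
[ 279  201   68   29 1644] [ 532.3 -215.9  140. ] [array([ 541.3, -193.8]), array([ 542.4, -237.6]), array([ 523.2, -238.5]), array([ 522. , -193.8])]
[ 132  237  153   64 2547] [ 492.3 -144.9  140. ] [array([513.1, -94.7]), array([ 516.9, -196.7]), array([ 470.5, -197.4]), array([466.4, -90.5])]
[  408   236   232   142 16849] [ 462.3 -367.4  140. ] [array([ 416.3, -280. ]), array([ 519.8, -281.6]), array([ 504.8, -448. ]), array([ 397.4, -464.3])]
[    0   260   640   140 21223] [ 446.8 -223.   140. ] [array([494.7,  -3.4]), array([ 506.4, -439.4]), array([ 393.6, -467.5]), array([380.4,  18.3])]
```

View pics/d.png

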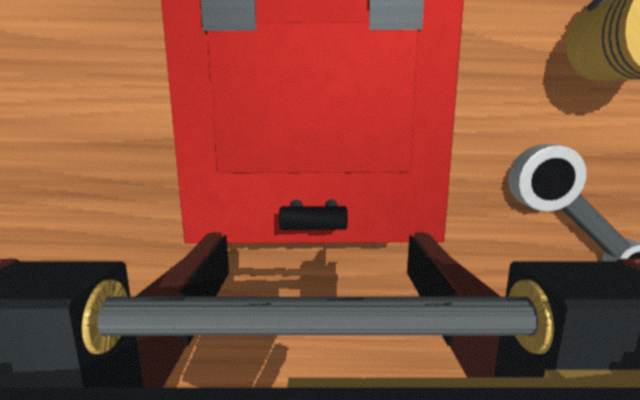

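The wrist picture shows the handle at about (313, 216) px, within 2 mm of where I expected it, with the bar square to the fingers. Next I'll go down over its ends and close.

Call:
jog_arm(motion=[[[0,-0.002,0.03],0],[[0,-0.002,0.055],0],[[0,-0.002,0.07],0],[[0,-0.002,0.078],0],[[0,-0.002,0.082],0],[[0,-0.002,0.082],0]])

```text
t: 2.52
position: [530.6, -216.0, 135.0]
eef_rot: [0.0, 1.0, 0.014, 0.0]
contact_force: [0.2, 0.1, 0.1]
gripper_width: 87.9
grasp_force: 0.0
```

Call:
jog_arm(motion=[[[0,0,0],0],[[0,0,0],0],[[0,0,0],0],[[0,0,0],0],[[0,0,0],0],[[0,0,0],0],[[0,0,0],0]], jaw=0.03)

```text
t: 3.4
position: [530.3, -215.1, 134.6]
eef_rot: [-0.001, 1.0, 0.014, -0.0]
contact_force: [0.5, 5.6, 1.4]
gripper_width: 44.0
grasp_force: 30.0
```

Call:
jog_arm(motion=[[[0.0017,0,-0.006],0],[[0.0037,0,-0.0119],0],[[0.006,0,-0.0177],0],[[0.0083,0,-0.0234],0],[[0.011,0,-0.029],0],[[0.0138,0,-0.0345],0],[[0.017,0,-0.0399],0],[[0.0202,0,-0.0452],0],[[0.0238,0,-0.0503],0],[[0.0274,0,-0.0553],0]])

```text
t: 4.65
position: [556.8, -214.2, 189.0]
eef_rot: [-0.001, 1.0, 0.014, -0.001]
contact_force: [2.2, 5.2, -12.1]
gripper_width: 43.8
grasp_force: 30.0
```

Call:
jog_arm(motion=[[[0.004,0,-0.0048],0],[[0.008,0,-0.0094],0],[[0.0123,0,-0.0139],0],[[0.0168,0,-0.0183],0],[[0.0215,0,-0.0224],0],[[0.0262,0,-0.0264],0],[[0.0311,0,-0.0302],0],[[0.0362,0,-0.0337],0],[[0.0414,0,-0.037],0],[[0.0468,0,-0.0402],0]])

```text
t: 5.9
position: [602.2, -212.8, 228.8]
eef_rot: [-0.001, 1.0, 0.014, -0.003]
contact_force: [-4.1, 5.6, -10.0]
gripper_width: 43.9
grasp_force: 30.0
```

Run:
```python
from h import *
a=capture('scene');cv2.imwrite('pics/e.png',a['img'][100:300,150:400,::-1].repeat(2,0).repeat(2,1))
p,Rm=pose();g=p-5*Rm[:,2];print(p,g)
h=np.array([680.4,100]);d=np.array([g[0],g[2]])-h   # hinge x = 530.4+150
print('theta',np.arctan2(d[1],-d[0])-np.arctan2(40,150),'r',np.hypot(*d),np.hypot(150,40),arm.get_state()['contact_force'])
```

```text
[ 603.04559491 -212.75114028  229.31718918] [ 603.07051182 -212.76204289  234.31711521]
theta 0.7878162719100028 r 154.9868935713646 155.24174696260025 [-3.19559757  5.67088158 -7.2980622 ]
```

View pics/e.png

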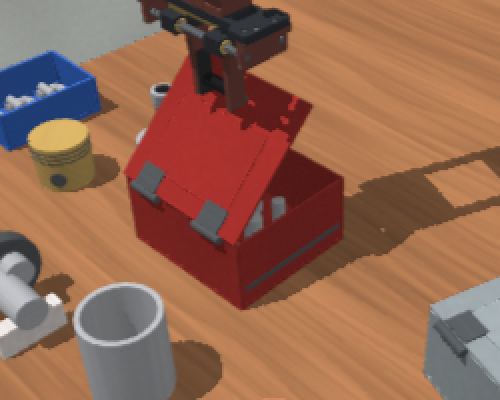

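The lid is up at about 0.79 rad, gripped by the handle's ends. Now I'll open the jaws and lift straight off.

Call:
jog_arm(motion=[[[0,0,0],0],[[0,0,0],0],[[0,0,0],0],[[0,0,0],0],[[0,0,0],0],[[0,0,0],0],[[0,0,0],0]], jaw=0.08)

```text
t: 6.82
position: [604.5, -213.7, 230.2]
eef_rot: [0.0, 1.0, 0.014, -0.0]
contact_force: [-0.2, -0.5, -0.5]
gripper_width: 80.1
grasp_force: 0.0
```

Call:
jog_arm(motion=[[[0,0,-0.01],0],[[0,0,-0.03],0],[[0,0,-0.055],0],[[0,0,-0.08],0],[[-0.04,0,-0.11],0],[[-0.09,0,-0.13],0],[[-0.13,0,-0.13],0],[[-0.15,0,-0.13],0],[[-0.15,0,-0.13],0]])

```text
t: 7.95
position: [454.2, -218.1, 360.7]
eef_rot: [0.0, 1.0, 0.013, 0.0]
contact_force: [-0.2, -0.6, -0.3]
gripper_width: 80.1
grasp_force: 0.0
```

Run:
```python
from h import *
a=capture('scene');b=capture('top');p,Rm=pose();print(p,arm.get_state()['t'])
cv2.imwrite('pics/f.png',np.vstack([a['img'][100:300,:,::-1],b['img'][100:300,:,::-1]]))
def blob(c,x0,x1,y0,y1):
    m=(c['img'].max(2)<60).astype(np.uint8);z=np.zeros_like(m);z[y0:y1,x0:x1]=m[y0:y1,x0:x1]
    n,l,s,ce=cv2.connectedComponentsWithStats(z);print(s[1:].tolist())
```

```text
[ 455.58152272 -218.08994894  360.34878527] 8.05
```

View pics/f.png

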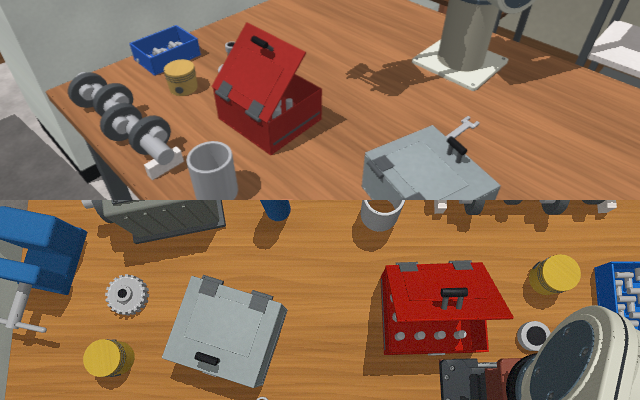

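The red lid stands open by itself, with its handle at (262, 143) px in the scene view and (454, 192) px in the top view. The grey lid is shut. I'll check the angle once more, then hand in.

Run:
```python
from h import *
a=np.load('s.npy',allow_pickle=True).item();b=np.load('t.npy',allow_pickle=True).item()
o1,d1=ray(a,(262,143));o2,d2=ray(b,(454,192));k=np.linalg.lstsq(np.c_[d1,-d2],o2-o1,rcond=None)[0];P=(o1+k[0]*d1+o2+k[1]*d2)/2
th=np.arctan2(P[2]-100,680.4-P[0])-np.arctan2(40,150);print(P,th)
if .7<th<.88: print(ticket.hand_in())
```

```text
[ 599.71119876 -213.11154873  231.18569961] 0.7587648979748496
the job is handed in; nothing more can be done
None
```

The red lid stands by itself about half open: 0.79 rad measured at the gripper before release, about 0.76 rad from the cameras after. The arm is clear, the grey lid is still shut, and the job was handed in at about 8 s.

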